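Hang the caddy on the slotted upright and lock it

TASK

Hang the small orange caddy on the steel slotted upright: hook its two claws into the top two slots and lower it gently onto the sliding catch, then let go so that it hangs there with the catch still up. Then press the caddy down from above until its claws are fully home in the slots and the catch is down. Leave the saucer, reducer, nail brush and can where they are.

Things in the scene. Friction and masses are not known exactly. Their poses are not given: they have to be found in the camera images.
- caddy_grip (a point): Centre of the caddy's level handle bar, 12 mm thick (y), 26 mm high, from 58 mm before to 50 mm behind (+x) this point. Caddy: orange open tray 110 (x) x 90 (y) x 45 mm high, standing on the floor left or right ahead of the robot, underside 97 mm below this point; 0.25 to 0.45 kg, balanced 0 to 15 mm behind it. Axes: z up, x from tray front to the steel back plate and claws.
- caddy_mount (a point): Point on the rear face of the caddy's steel back plate, 56 mm in +x from and 32 mm below caddy_grip; same axes. The plate is 6 mm thick, 50 mm wide, and reaches from the tray's underside (65 mm below this point) to the level of the bar's top (45 mm above).
- upper_claw (a point): Root of the caddy's upper claw: on the plate's rear face, at the underside of its tongue, 26 mm above caddy_mount. A claw is a level tongue 7 mm long (x), 8 wide, 8 high, then a tip 6 mm thick, 8 wide, hanging from the tongue's top to 16 mm below its underside; it reaches 13 mm behind the plate. The lower claw is the same, 60 mm below.
- press_point (a point): Point on top of the caddy's handle bar where it is well pressed down: 26 mm before the rear face, 30 mm in +x from and 13 mm above caddy_grip. Pressing farther from the upright needs more force.
- upright_seat (a point): Where caddy_mount lies when the caddy is home: centre of the upright's front face, 165 mm above the floor. Upright: fixed steel channel 56 mm wide, 250 high, 28 deep, open at the back. Axes z up, x into the upright, away from the robot, as the hung caddy's. Claws enter with caddy_mount 16 to 26 mm above this point (best 21), are then lowered: on the raised catch it is 9 mm above, pressed home 0.
- top_slot (a point): Middle of the lower edge of the top slot, on the upright's front face, 26 mm above upright_seat, same axes. The slots are 16 mm wide and 34 mm high from their lower edges, 60 mm apart, in a plate 4 mm thick. When the caddy is home the upper claw's tongue rests here and its tip hooks down behind the plate; the lower claw does so in the next slot down.
- catch (a joint): Stiff sliding catch: a dark steel tab 44 mm wide jutting 12 mm from the upright's front, below the top two slots, on which the underside of the back plate rests. Value: how far it is pushed down (m): 0 raised, as at the start; 0.009 with the caddy home; end stop 0.0115. Friction of about 12 N holds it where it is left, so it carries the caddy until pressed.
- saucer: White ceramic saucer, 140 mm across, 18 mm high; origin at the centre of its underside. On the side (left or right) where the caddy is not.
- reducer: Grey PVC pipe reducer standing on its wide end, 58 mm across, 70 mm high; origin at the centre of its underside.
- nail_brush: Nail brush, wooden back up, 90 x 42 x 32 mm; origin at the centre of its underside, x along its length.
- can: Small aluminium can with closed lid, 64 mm across, 74 mm high; origin at the centre of its underside.
There are look-alikes about, which are no part of the job. What is meant by the part that bears caddy_grip is not pink, and is the larger of those in its own colour.

How it is judged:
By the outcome, as a careful person would: the job done as asked, in the order asked, and still so for the second after the job is handed in, with the robot touching nothing.
It also fails if it takes over 58 s, if anything falls off the work surface, if the arm or the gripper's body presses on something with over 40 N, if the wrist force passes 120 N, or if a joint passes its speed limit or range.

ROBOT

A 6-joint arm with a two-finger parallel gripper is mounted at the origin on the work surface. World frame = base frame: x ahead of the robot, y to its left, z up, the work surface at z = 0. Lengths are in mm, angles in rad, forces in N, time in s.
With the tool pointing down it reaches from about 300 to 775 mm from the base axis. Payload 14.6 kg.
Tool frame: the origin (TCP) lies at the very end of the fingers, on their centre line; the grasp point (between the pads) lies 19 mm behind it; z points along the fingers, y is the line along which they close (so a half turn about z gives the same grasp; the last joint's range is limited). The gripper opens to 94 mm and grips with 3 to 60 N. Pads are 16 mm wide; open, the fingers measure 119 mm over their backs; the gripper's body (75 mm by 177 mm) begins 78 mm behind the grasp point.
Start: joints at [1.121, 0.3, 1.521, -0, 1.321, -0.067], TCP at [205.432, 510.183, 205.446] pointing down, gripper open.
Joint ranges: [-3.03, 3.03], [-0.79, 2.21], [0.23, 2.52], [-1.04, 4.18], [0, 3.07], [-2.55, 2.55]. Speed limits (rad/s): [2.22, 2.22, 2.57, 3.14, 3.14, 3.14].

INTERFACE

Orientations are given as [roll, pitch, yaw] about the fixed x, y, z axes, in that order (R = Rz(yaw) Ry(pitch) Rx(roll)).
In Python, from cell import manip gives the robot as it stands. The module is installed in compiled form; this text tells all that it offers.
- The arm moves only by the shell command python3 -m inch 'ROWS' [FORCE]. ROWS is JSON, a list of rows, each an object of numbers: "gripper": the opening, from 0 (shut) to 1 (fully open); "dx", "dy", "dz": the shift along the world's x, y, z in m; "wx", "wy", "wz": the turn, a rotation vector about the world's x, y, z in degrees. A call has exactly 5 rows; each row is the pose to reach, as a shift and turn from the pose commanded when the call began; what a row does not reach only later rows make up. A row lasts 1/12 s, in which the tool goes at most 41.7 mm and 7.16 degrees, less where a joint would pass 70% of its speed; a pose out of reach is approached as far as the arm can. A call with a gripper value outside its range is refused whole. The fingers move at their own pace and stop on an object; FORCE is the grip in N (left out, the last holds). Time passes only in rows, so rows that repeat a pose let the fingers close, or fill a call up. It gives the time, the measured TCP pose, the force, the opening and the grip force at its end, in the units of the state.
- manip.read_state(): the state, without advancing time (a new reading comes with each control period).
- manip.camera(name): name is "scene" or "top" or "wrist"; returns the picture (480x640x3 uint8, blue, green, red); there is no depth.
- manip.camera_info(name): a dict with "camera_matrix" (3x3 intrinsics, pixels), "R" (3x3) and "t" (3): a world point X has camera coordinates R X + t; the wrist camera has in their place "tool_from_camera" (4x4, takes a point from camera to tool coordinates, whose origin is the TCP and whose axes are the flange's). Camera axes: x right, y down, z forward; pixel columns grow to the right and rows downward; lengths in mm; the calibration is good to about 2 mm. A picture is of the moment at which its call begins: read the wrist's pose just before it. camera_info takes no time and is no camera call.
- manip.sign_off(): hands the job in; it is judged then, once.
The state is a dict: "clock": time; "joints": joint angles; "qd": joint speeds; "effort": joint torques, N m; "eef_pos": TCP position; "eef_rot": TCP orientation; "wrist_force": force on the tool from outside, world axes, zero at the start; "moment": the same for the moment, N m; "finger_gap": finger opening in mm; "finger_force": force on a finger pad.
Only numpy, scipy, OpenCV 4.12 (cv2) and the standard library are available. Lean on these libraries where they do the work, as an engineer would, in place of code of your own. Each camera call takes 0.05 s, during which the arm holds its last target. There are 200 camera calls.

## Working session

There is one attempt and no reset: what is moved stays moved. The work goes in short steps, Python scripts to look and compute and a shell command to move; the robot and the scene stay as the last step left them, time stands still between calls to the robot, and variables do not carry over. Pictures are saved under pics/ and viewed, at most 10 in all, crops included, and the job is handed in when it is done.

```bash
mkdir -p pics
python3 - <<'E'
from cell import manip
import cv2,json,numpy as np
np.set_printoptions(precision=4,suppress=True)
for n in("scene","top"):
    i=manip.camera_info(n);print(n,np.array(i["camera_matrix"]).tolist(),np.array(i["R"]).round(4).tolist(),np.array(i["t"]).round(1).tolist())
    cv2.imwrite(f"pics/{n}0.png",manip.camera(n))
print(manip.camera_info("wrist")); print(manip.read_state())
E
```

```text
scene [[580.5101141599199, 0.0, 318.4194310809479], [0.0, 580.5101141599199, 247.32085851911467], [0.0, 0.0, 1.0]] [[0.1511, 0.9885, -0.003], [0.8168, -0.1265, -0.5629], [-0.5568, 0.0826, -0.8265]] [-177.4, -385.7, 1711.7]
top [[433.0189792018283, 0.0, 316.8972861131497], [0.0, 433.0189792018283, 246.4342406028218], [0.0, 0.0, 1.0]] [[-0.0802, -0.9968, 0.0039], [-0.9641, 0.0766, -0.2542], [0.2531, -0.0241, -0.9671]] [107.3, 597.1, 928.2]
{'camera_matrix': array([[369.4837,   0.    , 316.3379],
       [  0.    , 369.4837, 240.321 ],
       [  0.    ,   0.    ,   1.    ]]), 'tool_from_camera': array([[  -0.0002,   -0.9628,   -0.2703,   79.0594],
       [   1.    ,   -0.0002,   -0.    ,    0.1392],
       [  -0.0001,   -0.2703,    0.9628, -179.6701],
       [   0.    ,    0.    ,    0.    ,    1.    ]])}
{'clock': 0.1, 'joints': array([ 1.1214,  0.3004,  1.5215, -0.    ,  1.3207, -0.0666]), 'qd': array([ 0.0002, -0.0008, -0.0014,  0.0011,  0.0003,  0.0004]), 'effort': array([  0.0009, -53.264 , -35.329 ,   0.071 ,   0.0234,  -0.0001]), 'eef_pos': array([205.343 , 509.983 , 204.9632]), 'eef_rot': array([-3.1406, -0.0001,  2.7588]), 'wrist_force': array([ 0.4117, -0.4388, -0.1934]), 'moment': array([ 0.0144,  0.0331, -0.0033]), 'finger_force': 0.0, 'finger_gap': 93.90733581662172}
```

View pics/scene0.png

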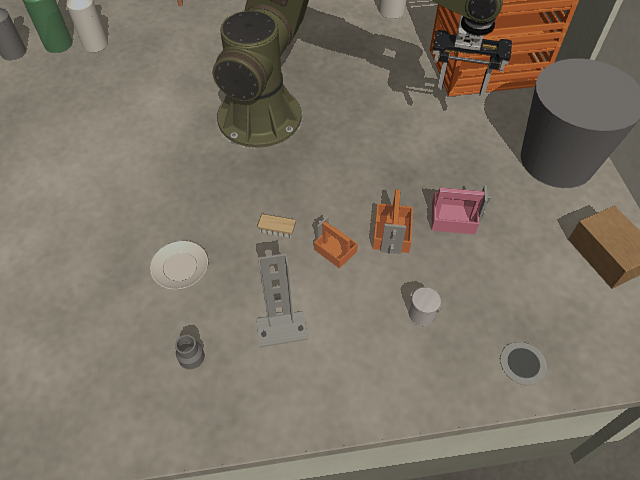

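View pics/top0.png

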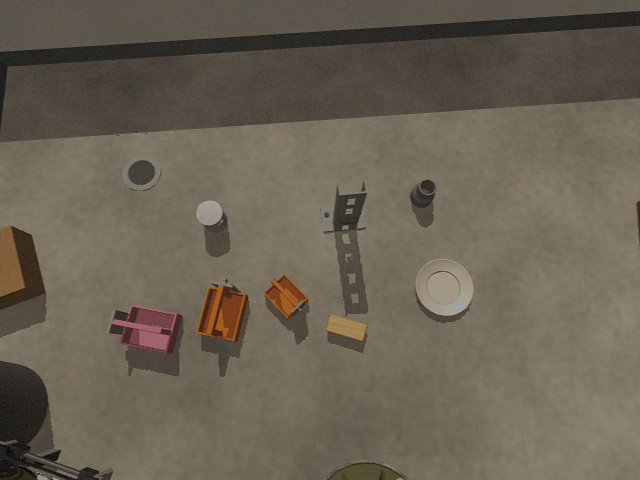

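```bash
cat > h.py <<'E'
from cell import manip
import cv2,numpy as np
from scipy.spatial.transform import Rotation as Ro
np.set_printoptions(precision=2,suppress=True)
def cast(n,uv,z,pose=None):
    "pixel -> world point on plane z"
    i=manip.camera_info(n);K=np.array(i["camera_matrix"])
    d=np.linalg.solve(K,[uv[0],uv[1],1.])
    if n=="wrist":
        T=np.array(i["tool_from_camera"]);p,r=pose;W=Ro.from_euler("xyz",r).as_matrix()
        d=W@T[:3,:3]@d;c=W@T[:3,3]+p
    else:
        R=np.array(i["R"]);c=-R.T@np.array(i["t"]);d=R.T@d
    return c+d*(z-c[2])/d[2]
E
python3 - <<'E'
from h import *
a=cv2.imread("pics/top0.png")
c1=cv2.resize(a[265:355,185:315],None,fx=6,fy=6,interpolation=cv2.INTER_CUBIC)[:, :780]
c2=cv2.resize(a[170:240,310:380],None,fx=8,fy=8,interpolation=cv2.INTER_CUBIC)
cv2.imwrite("pics/c1.png",c1);cv2.imwrite("pics/c2.png",c2)
for n in("top","scene"):
    im=cv2.imread(f"pics/{n}0.png");h=cv2.cvtColor(im,cv2.COLOR_BGR2HSV)
    m=cv2.inRange(h,(5,150,60),(18,255,255))
    for c in cv2.findContours(m,0,2)[0]:
        if cv2.contourArea(c)>150: print(n,cv2.contourArea(c),cv2.minAreaRect(c))
E
```

```text
top 1953.0 ((222.05885314941406, 312.2647399902344), (41.95866012573242, 51.902626037597656), 14.03624439239502)
top 922.0 ((284.2500305175781, 294.7500305175781), (38.18376159667969, 28.991378784179688), 45.0)
scene 1064.5 ((333.6200256347656, 244.84002685546875), (43.20000076293945, 30.200002670288086), 36.869895935058594)
scene 1044.5 ((393.8960266113281, 220.03961181640625), (37.21438980102539, 60.79677200317383), 5.7105937004089355)
scene 1180.0 ((464.655029296875, 79.07852172851562), (40.66725540161133, 36.38070297241211), 8.426968574523926)
scene 169.5 ((469.7799987792969, 55.03999710083008), (40.30508804321289, 5.798276424407959), 8.130102157592773)
scene 555.0 ((444.6399841308594, 32.480003356933594), (24.149534225463867, 52.41343307495117), 10.304845809936523)
scene 5172.5 ((530.5, 45.5), (91.0, 95.0), 90.0)
```

View pics/c1.png

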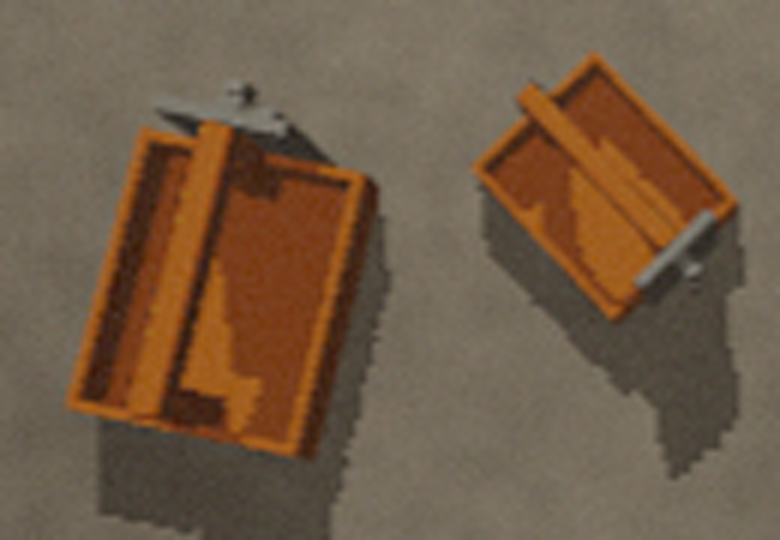

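View pics/c2.png

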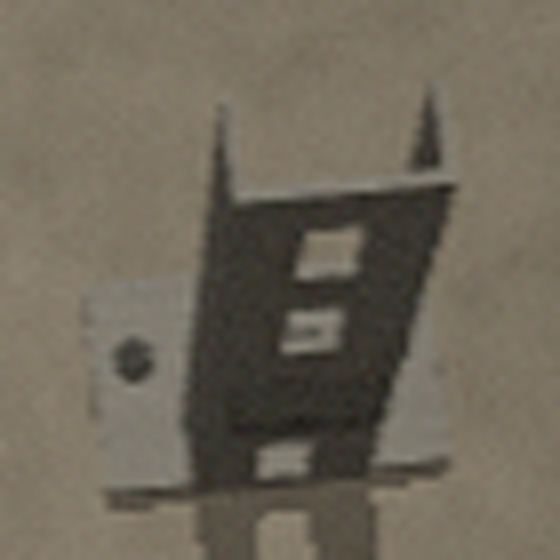

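The larger orange caddy with the steel back plate is at top px (222,312). The others are the smaller orange one at (284,295) and the pink one at (150,330). The larger orange one is the one meant, and the crop confirms it: bar from crop (147,413) to (215,124). In the upright crop, the top front edge runs from (233,200) to (455,183).

Run:
```python
from h import *
f=lambda x,y:(185+x/6-.4,265+y/6-.4); g=lambda x,y:(310+x/8-.44,170+y/8-.44)
A=cast("top",f(147,413),110);B=cast("top",f(215,124),110)
d=(B-A)/np.linalg.norm(B-A);yaw=np.arctan2(d[1],d[0]);print(A,B,np.linalg.norm(B-A),"yaw",np.degrees(yaw),"grip",A+58*d)
L=cast("top",g(233,202),250);Rr=cast("top",g(455,187),250);w=L-Rr
print("upr",L,Rr,np.linalg.norm(w),(L+Rr)/2,"yaw",np.degrees(np.arctan2(w[1],w[0]))-90)
```

```text
[422.45 304.21 110.  ] [524.19 277.73 110.  ] 105.13089565454406 yaw -14.590736305947448 grip [478.58 289.6  110.  ]
upr [659.84  12.48 250.  ] [659.46 -42.47 250.  ] 54.956784042494895 [659.65 -14.99 250.  ] yaw -0.3942480202006635
```

```bash
python3 -m inch '[{"dx":0.03,"dy":-0.024,"wz":1.5,"gripper":1},{"dx":0.06,"dy":-0.048,"wz":3},{"dx":0.09,"dy":-0.072,"wz":4.5},{"dx":0.12,"dy":-0.096,"wz":6},{"dx":0.15,"dy":-0.12,"wz":7.3}]'; python3 -m inch '[{"dx":0.03,"dy":-0.024},{"dx":0.06,"dy":-0.048},{"dx":0.09,"dy":-0.072},{"dx":0.115,"dy":-0.09},{"dx":0.134,"dy":-0.102}]'
python3 -m inch '[{},{},{},{},{}]'
python3 - <<'E'
from h import *
s=manip.read_state();print(s["eef_pos"],s["eef_rot"]);im=manip.camera("wrist")
np.savez("w1.npz",p=s["eef_pos"],r=s["eef_rot"]);cv2.imwrite("pics/w1.png",im)
E
```

```text
[205.34 509.98 204.96] [-3.14 -0.    2.76]validation failed for argument at $[0]...
validation failed for argument at $[0]...
validation failed for argument at $[0]...
```

View pics/w1.png

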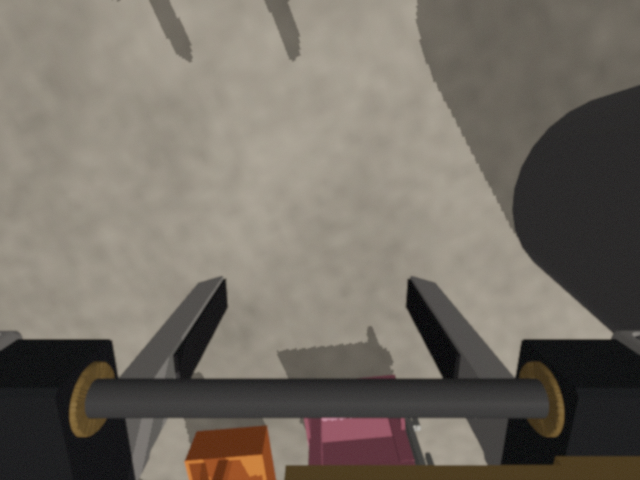

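Wrist view: the picture's top is the robot side, and the gripper's bridge hides the bottom (orange at 230,450). Every key must be given in each row. I'll turn the tool half a turn so the camera sits on the upright side.

```bash
python3 -m inch '[{"dx":0.01,"dy":-0.01,"dz":0.01,"wx":0,"wy":0,"wz":-7,"gripper":1},{"dx":0.02,"dy":-0.02,"dz":0.02,"wx":0,"wy":0,"wz":-14,"gripper":1},{"dx":0.03,"dy":-0.03,"dz":0.03,"wx":0,"wy":0,"wz":-21,"gripper":1},{"dx":0.04,"dy":-0.035,"dz":0.04,"wx":0,"wy":0,"wz":-28,"gripper":1},{"dx":0.057,"dy":-0.044,"dz":0.045,"wx":0,"wy":0,"wz":-35,"gripper":1}]' 30
for i in 1 2 3; do python3 -m inch '[{"dx":0.01,"dy":-0.01,"dz":0,"wx":0,"wy":0,"wz":-7,"gripper":1},{"dx":0.02,"dy":-0.02,"dz":0,"wx":0,"wy":0,"wz":-14,"gripper":1},{"dx":0.03,"dy":-0.03,"dz":0,"wx":0,"wy":0,"wz":-21,"gripper":1},{"dx":0.04,"dy":-0.035,"dz":0,"wx":0,"wy":0,"wz":-28,"gripper":1},{"dx":0.057,"dy":-0.044,"dz":0,"wx":0,"wy":0,"wz":-35,"gripper":1}]';done
```

```text
clock: 0.57
eef_pos: [262.4, 466.2, 251.6]
eef_rot: [3.141, -0.001, 2.143]
wrist_force: [-0.2, -0.9, 0.2]
finger_gap: 94.0
finger_force: 0.0
clock: 0.98
eef_pos: [319.3, 422.0, 250.4]
eef_rot: [-3.141, 0.0, 1.532]
wrist_force: [-0.9, 1.1, 0.3]
finger_gap: 94.1
finger_force: 0.0
clock: 1.4
eef_pos: [376.3, 378.0, 250.4]
eef_rot: [-3.141, 0.0, 0.921]
wrist_force: [0.1, 0.4, 1.0]
finger_gap: 94.1
finger_force: 0.0
clock: 1.82
eef_pos: [433.3, 334.1, 250.4]
eef_rot: [-3.141, 0.0, 0.31]
wrist_force: [-0.1, 0.7, 1.2]
finger_gap: 93.9
finger_force: 0.0
```

```bash
python3 -m inch '[{"dx":0.01,"dy":-0.01,"dz":0,"wx":0,"wy":0,"wz":-7,"gripper":1},{"dx":0.02,"dy":-0.02,"dz":0,"wx":0,"wy":0,"wz":-14,"gripper":1},{"dx":0.03,"dy":-0.03,"dz":0,"wx":0,"wy":0,"wz":-21,"gripper":1},{"dx":0.04,"dy":-0.04,"dz":0,"wx":0,"wy":0,"wz":-28,"gripper":1},{"dx":0.05,"dy":-0.0455,"dz":0,"wx":0,"wy":0,"wz":-32.4,"gripper":1}]'
python3 -m inch '[{"dx":0,"dy":0,"dz":0,"wx":0,"wy":0,"wz":0,"gripper":1},{"dx":0,"dy":0,"dz":0,"wx":0,"wy":0,"wz":0,"gripper":1},{"dx":0,"dy":0,"dz":0,"wx":0,"wy":0,"wz":0,"gripper":1},{"dx":0,"dy":0,"dz":0,"wx":0,"wy":0,"wz":0,"gripper":1},{"dx":0,"dy":0,"dz":0,"wx":0,"wy":0,"wz":0,"gripper":1}]'
python3 - <<'E'
from h import *
s=manip.read_state();print(s["eef_pos"],s["eef_rot"]);im=manip.camera("wrist")
np.savez("w2.npz",p=s["eef_pos"],r=s["eef_rot"]);cv2.imwrite("pics/w2.png",im)
E
```

```text
clock: 2.23
eef_pos: [483.9, 287.7, 250.2]
eef_rot: [3.141, 0.0, -0.257]
wrist_force: [0.0, -0.2, 0.9]
finger_gap: 93.8
finger_force: 0.0
clock: 2.65
eef_pos: [483.0, 289.1, 250.5]
eef_rot: [-3.141, 0.0, -0.248]
wrist_force: [-0.5, 0.4, -0.0]
finger_gap: 94.0
finger_force: 0.0
[482.99 289.12 250.51] [-3.14  0.   -0.25]
```

View pics/w2.png

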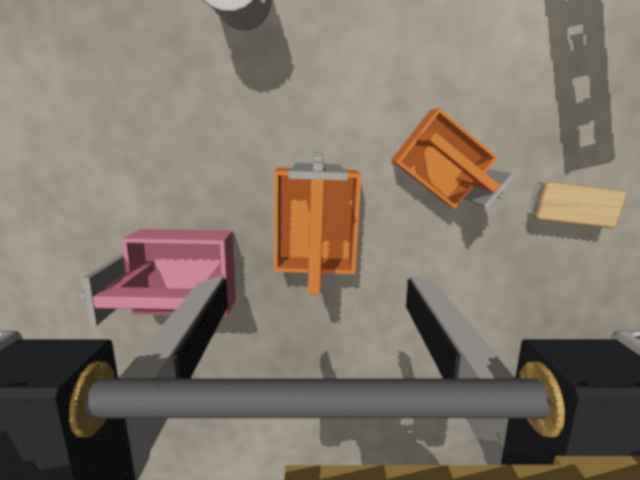

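Wrist view: the caddy bar's front end is at (315,293). It meets the back plate at (317,180), and the plate's top centre is (318,171) with corners (289,174) and (347,175).

Run:
```python
from h import *
z=np.load("w2.npz");po=(z["p"],z["r"]);c=lambda u,v:cast("wrist",(u,v),110,po)
im=cv2.imread("pics/w2.png");g=cv2.cvtColor(im,cv2.COLOR_BGR2GRAY)
print(g[160:186,305].tolist()); h=cv2.cvtColor(im,cv2.COLOR_BGR2HSV)
for v in(195,230,265,285): 
    print(v,[(u,*h[v,u][1:]) for u in range(306,328,1)])
A=c(315,293);B=c(317,180);R=c(318,169);d=R-A;n=np.linalg.norm
print(A,B,R,n(B-A),n(R-A),"yaw",np.degrees(np.arctan2(d[1],d[0])),np.degrees(z["r"][2]),"grip",A+58*d/n(d))
```

```text
[150, 149, 141, 127, 115, 113, 111, 112, 113, 114, 119, 135, 154, 159, 161, 161, 162, 158, 148, 123, 105, 103, 100, 100, 99, 102]
195 [(306, np.uint8(190), np.uint8(156)), (307, np.uint8(187), np.uint8(157)), (308, np.uint8(186), np.uint8(156)), (309, np.uint8(188), np.uint8(159)), (310, np.uint8(182), np.uint8(172)), (311, np.uint8(178), np.uint8(190)), (312, np.uint8(178), np.uint8(198)), (313, np.uint8(177), np.uint8(199)), (314, np.uint8(176), np.uint8(199)), (315, np.uint8(175), np.uint8(200)), (316, np.uint8(175), np.uint8(200)), (317, np.uint8(175), np.uint8(200)), (318, np.uint8(175), np.uint8(200)), (319, np.uint8(176), np.uint8(200)), (320, np.uint8(177), np.uint8(199)), (321, np.uint8(180), np.uint8(197)), (322, np.uint8(183), np.uint8(189)), (323, np.uint8(186), np.uint8(171)), (324, np.uint8(186), np.uint8(155)), (325, np.uint8(188), np.uint8(153)), (326, np.uint8(189), np.uint8(155)), (327, np.uint8(190), np.uint8(156))]
230 [(306, np.uint8(177), np.uint8(199)), (307, np.uint8(178), np.uint8(198)), (308, np.uint8(179), np.uint8(194)), (309, np.uint8(180), np.uint8(191))
[... 1763 characters left out ...]
), np.uint8(199)), (314, np.uint8(178), np.uint8(199)), (315, np.uint8(178), np.uint8(199)), (316, np.uint8(177), np.uint8(199)), (317, np.uint8(179), np.uint8(198)), (318, np.uint8(179), np.uint8(194)), (319, np.uint8(176), np.uint8(178)), (320, np.uint8(146), np.uint8(145)), (321, np.uint8(85), np.uint8(111)), (322, np.uint8(42), np.uint8(97)), (323, np.uint8(38), np.uint8(95)), (324, np.uint8(32), np.uint8(95)), (325, np.uint8(35), np.uint8(95)), (326, np.uint8(35), np.uint8(95)), (327, np.uint8(38), np.uint8(95))]
[422.5  305.99 110.  ] [524.05 278.36 110.  ] [532.88 275.24 110.  ] 105.2447556677605 114.5877048003745 yaw -15.566696377878559 -14.217292804622573 grip [478.37 290.43 110.  ]
```

```bash
python3 -m inch '[{"dx":0,"dy":0,"dz":-0.03,"wx":0,"wy":0,"wz":-1.6,"gripper":1},{"dx":0,"dy":0,"dz":-0.06,"wx":0,"wy":0,"wz":-1.6,"gripper":1},{"dx":0,"dy":0,"dz":-0.09,"wx":0,"wy":0,"wz":-1.6,"gripper":1},{"dx":0,"dy":0,"dz":-0.12,"wx":0,"wy":0,"wz":-1.6,"gripper":1},{"dx":0,"dy":0,"dz":-0.14,"wx":0,"wy":0,"wz":-1.6,"gripper":1}]'
python3 -m inch '[{"dx":0,"dy":0,"dz":-0.01,"wx":0,"wy":0,"wz":0,"gripper":1},{"dx":0,"dy":0,"dz":-0.02,"wx":0,"wy":0,"wz":0,"gripper":1},{"dx":0,"dy":0,"dz":-0.032,"wx":0,"wy":0,"wz":0,"gripper":1},{"dx":0,"dy":0,"dz":-0.032,"wx":0,"wy":0,"wz":0,"gripper":1},{"dx":0,"dy":0,"dz":-0.032,"wx":0,"wy":0,"wz":0,"gripper":1}]'
for i in 1 2 3; do python3 -m inch '[{"dx":0,"dy":0,"dz":0,"wx":0,"wy":0,"wz":0,"gripper":0},{"dx":0,"dy":0,"dz":0,"wx":0,"wy":0,"wz":0,"gripper":0},{"dx":0,"dy":0,"dz":0,"wx":0,"wy":0,"wz":0,"gripper":0},{"dx":0,"dy":0,"dz":0,"wx":0,"wy":0,"wz":0,"gripper":0},{"dx":0,"dy":0,"dz":0,"wx":0,"wy":0,"wz":0,"gripper":0}]' 40;done
```

```text
clock: 3.12
eef_pos: [482.3, 288.5, 107.8]
eef_rot: [3.14, 0.002, -0.277]
wrist_force: [0.8, -0.2, 0.1]
finger_gap: 94.2
finger_force: 0.0
clock: 3.53
eef_pos: [483.6, 288.8, 78.7]
eef_rot: [-3.141, -0.0, -0.278]
wrist_force: [0.3, 0.0, 0.9]
finger_gap: 93.9
finger_force: 0.0
clock: 3.95
eef_pos: [483.6, 288.7, 78.8]
eef_rot: [-3.141, -0.0, -0.278]
wrist_force: [-0.1, -0.1, -0.0]
finger_gap: 64.0
finger_force: 0.0
clock: 4.37
eef_pos: [483.4, 288.7, 78.4]
eef_rot: [3.142, 0.0, -0.278]
wrist_force: [0.7, -0.5, 0.8]
finger_gap: 31.0
finger_force: 0.0
clock: 4.78
eef_pos: [483.3, 288.7, 78.3]
eef_rot: [3.141, 0.0, -0.278]
wrist_force: [0.1, 0.4, -2.0]
finger_gap: 11.9
finger_force: 40.0
```

```bash
python3 -m inch '[{"dx":0,"dy":0,"dz":0.01,"wx":0,"wy":0,"wz":0,"gripper":0},{"dx":0,"dy":0,"dz":0.03,"wx":0,"wy":0,"wz":0,"gripper":0},{"dx":0,"dy":0,"dz":0.06,"wx":0,"wy":0,"wz":0,"gripper":0},{"dx":0,"dy":0,"dz":0.09,"wx":0,"wy":0,"wz":0,"gripper":0},{"dx":0,"dy":0,"dz":0.121,"wx":0,"wy":0,"wz":0,"gripper":0}]'
for i in 1 2; do python3 -m inch '[{"dx":0.007,"dy":-0.02,"dz":0,"wx":0,"wy":0,"wz":1.5,"gripper":0},{"dx":0.014,"dy":-0.05,"dz":0,"wx":0,"wy":0,"wz":3,"gripper":0},{"dx":0.022,"dy":-0.09,"dz":0,"wx":0,"wy":0,"wz":4.5,"gripper":0},{"dx":0.03,"dy":-0.125,"dz":0,"wx":0,"wy":0,"wz":6,"gripper":0},{"dx":0.038,"dy":-0.152,"dz":0,"wx":0,"wy":0,"wz":7.8,"gripper":0}]';done
python3 -m inch '[{"dx":0,"dy":0,"dz":0,"wx":0,"wy":0,"wz":0,"gripper":0},{"dx":0,"dy":0,"dz":0,"wx":0,"wy":0,"wz":0,"gripper":0},{"dx":0,"dy":0,"dz":0,"wx":0,"wy":0,"wz":0,"gripper":0},{"dx":0,"dy":0,"dz":0,"wx":0,"wy":0,"wz":0,"gripper":0},{"dx":0,"dy":0,"dz":0,"wx":0,"wy":0,"wz":0,"gripper":0}]'
python3 - <<'E'
from h import *
s=manip.read_state();print(s["eef_pos"],s["eef_rot"],s["moment"]);im=manip.camera("wrist")
np.savez("w3.npz",p=s["eef_pos"],r=s["eef_rot"]);cv2.imwrite("pics/w3f.png",im)
cv2.imwrite("pics/w3.png",cv2.resize(im[0:300,220:420],None,fx=2,fy=2,interpolation=cv2.INTER_CUBIC))
E
```

```text
clock: 5.2
eef_pos: [483.0, 288.4, 201.1]
eef_rot: [3.141, 0.001, -0.278]
wrist_force: [0.7, 0.7, -3.4]
finger_gap: 11.8
finger_force: 40.0
clock: 5.62
eef_pos: [521.3, 134.2, 200.1]
eef_rot: [3.141, 0.0, -0.141]
wrist_force: [-0.1, 0.2, -3.7]
finger_gap: 11.9
finger_force: 40.0
clock: 6.03
eef_pos: [559.3, -17.9, 200.0]
eef_rot: [3.141, 0.0, -0.006]
wrist_force: [0.4, 1.1, -3.9]
finger_gap: 11.9
finger_force: 40.0
clock: 6.45
eef_pos: [559.3, -14.3, 199.6]
eef_rot: [-3.142, -0.0, -0.005]
wrist_force: [0.4, -0.0, -4.1]
finger_gap: 11.8
finger_force: 40.0
[559.26 -14.34 199.65] [-3.14 -0.   -0.  ] [ 0.02  0.13 -0.01]
```

View pics/w3.png

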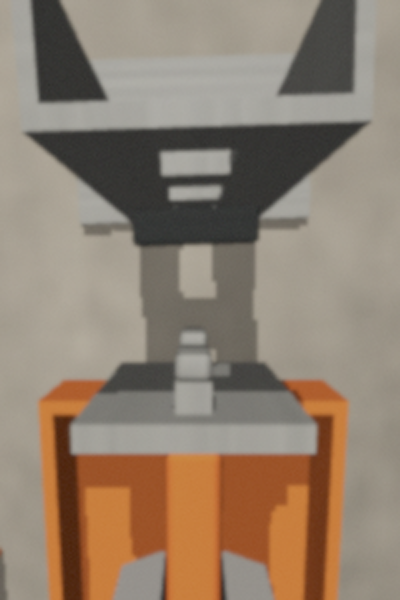

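Crop (2x, column offset 220): the upright's top front edge runs from (24,133) to (372,123). The caddy plate's top rear edge is at row ~422, from x=72 to 317. The upper claw is centred near x=194 and the slots near x=196.

Run:
```python
from h import *
z=np.load("w3.npz");po=(z["p"],z["r"]);c=lambda u,v,h:cast("wrist",(u,v),h,po)
g=cv2.cvtColor(cv2.imread("pics/w3f.png"),cv2.COLOR_BGR2GRAY).astype(float)
def edge(us,v0,v1,sign):
    P=[]
    for u in us:
        col=cv2.GaussianBlur(g[v0:v1,u-1:u+2].mean(1,keepdims=True),(1,3),0)[:,0];d=np.diff(col)*sign;k=int(d.argmax())
        if 0<k<len(d)-1:
            o=.5*(d[k-1]-d[k+1])/(d[k-1]-2*d[k]+d[k+1]);P.append((u,v0+k+.5+o))
    P=np.array(P);f=np.polyfit(P[:,0],P[:,1],1)
    for _ in range(2):
        r=P[:,1]-np.polyval(f,P[:,0]);P=P[abs(r)<1] if (abs(r)<1).sum()>5 else P;f=np.polyfit(P[:,0],P[:,1],1)
    return f,len(P)
def hedge(v,u0,u1,sign):
    d=np.diff(g[v-1:v+2,u0:u1].mean(0))*sign;return u0+d.argmax()+.5
fu,nu=edge(range(240,400,4),56,75,-1)   # bright top -> dark front face
fc,nc=edge([*range(262,305,3),*range(331,373,3)],203,218,1) # rear face->bright top
print(fu,nu,fc,nc)
up=[c(u,np.polyval(fu,u),250) for u in(232,406)]
pl=[c(u,np.polyval(fc,u),199.65+18.7+13) for u in(256,378.5)]
for n,(l,r) in(("upright",up),("plate",pl)):
    w=l-r;print(n,l,r,"mid",(l+r)/2,"w",np.linalg.norm(w),"yaw",np.degrees(np.arctan2(w[1],w[0]))-90)
print("slot cols",[(v,hedge(v,290,320,1),hedge(v,320,345,-1)) for v in(79,83)],"claw",hedge(198,295,317,1),hedge(198,317,340,-1))
for u in (300,336):print("slot z~218",c(u,81,222)[1])
for u in (307,327):print("claw",c(u,198,212+10)[1])
```

```text
[-0.03 72.88] 40 [  0.   211.65] 29
upright [659.78  12.5  250.  ] [661.08 -43.25 250.  ] mid [660.43 -15.37 250.  ] w 55.76475010341377 yaw 1.3339263660829914
plate [608.44  10.25 231.35] [608.2  -39.62 231.35] mid [608.32 -14.69 231.35] w 49.87029653780226 yaw -0.28188863949949905
slot cols [(79, np.float64(299.5), np.float64(334.5)), (83, np.float64(299.5), np.float64(334.5))] claw 306.5 325.5
slot z~218 -8.114875603476728
slot z~218 -22.316205902067097
claw -10.33184456588262
claw -18.901172643229277
```

```bash
python3 -m inch '[{"dx":0,"dy":-0.002,"dz":0,"wx":0,"wy":0,"wz":1.6,"gripper":0},{"dx":0.008,"dy":-0.002,"dz":0,"wx":0,"wy":0,"wz":1.6,"gripper":0},{"dx":0.016,"dy":-0.002,"dz":0,"wx":0,"wy":0,"wz":1.6,"gripper":0},{"dx":0.024,"dy":-0.002,"dz":0,"wx":0,"wy":0,"wz":1.6,"gripper":0},{"dx":0.03,"dy":-0.002,"dz":0,"wx":0,"wy":0,"wz":1.6,"gripper":0}]'
python3 -m inch '[{"dx":0.004,"dy":0,"dz":0,"wx":0,"wy":0,"wz":0,"gripper":0},{"dx":0.008,"dy":0,"dz":0,"wx":0,"wy":0,"wz":0,"gripper":0},{"dx":0.012,"dy":0,"dz":0,"wx":0,"wy":0,"wz":0,"gripper":0},{"dx":0.014,"dy":0,"dz":0,"wx":0,"wy":0,"wz":0,"gripper":0},{"dx":0.014,"dy":0,"dz":0,"wx":0,"wy":0,"wz":0,"gripper":0}]'
python3 -m inch '[{"dx":0.002,"dy":0,"dz":0,"wx":0,"wy":0,"wz":0,"gripper":0},{"dx":0.004,"dy":0,"dz":0,"wx":0,"wy":0,"wz":0,"gripper":0},{"dx":0.006,"dy":0,"dz":0,"wx":0,"wy":0,"wz":0,"gripper":0},{"dx":0.007,"dy":0,"dz":0,"wx":0,"wy":0,"wz":0,"gripper":0},{"dx":0.007,"dy":0,"dz":0,"wx":0,"wy":0,"wz":0,"gripper":0}]'
python3 - <<'E'
from h import *
s=manip.read_state();print(s["eef_pos"],s["eef_rot"],s["moment"]);im=manip.camera("wrist")
np.savez("w4.npz",p=s["eef_pos"],r=s["eef_rot"]);cv2.imwrite("pics/w4f.png",im)
cv2.imwrite("pics/w4.png",cv2.resize(im[100:300,220:420],None,fx=3,fy=3,interpolation=cv2.INTER_CUBIC))
E
```

```text
clock: 6.92
eef_pos: [590.5, -17.1, 199.3]
eef_rot: [-3.142, -0.0, 0.022]
wrist_force: [-0.5, -0.7, -4.5]
finger_gap: 12.0
finger_force: 40.0
clock: 7.33
eef_pos: [603.7, -17.4, 199.4]
eef_rot: [-3.142, 0.0, 0.022]
wrist_force: [-0.5, 0.2, -3.4]
finger_gap: 11.8
finger_force: 40.0
clock: 7.75
eef_pos: [610.6, -17.3, 199.4]
eef_rot: [3.142, 0.0, 0.022]
wrist_force: [0.1, 0.6, -4.5]
finger_gap: 11.7
finger_force: 40.0
[610.58 -17.35 199.42] [3.14 0.   0.02] [-0.03  0.13  0.02]
```

View pics/w4.png

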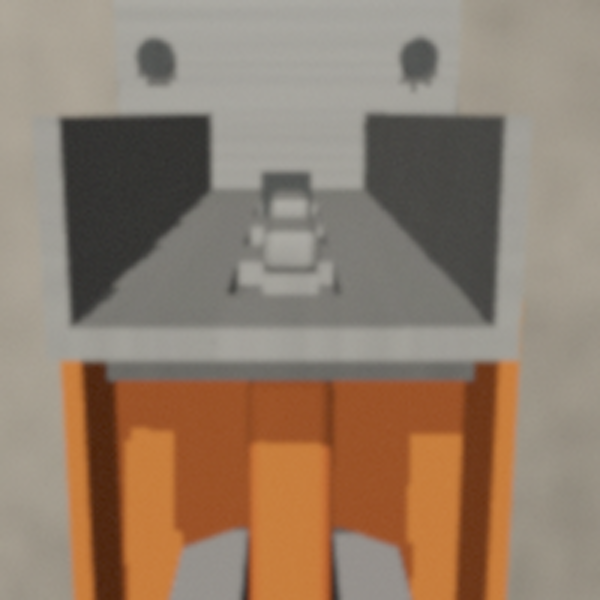

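Both claws are through the slots and centred: upper at crop (290,250), lower at (290,205). I'll lower gently.

```bash
python3 -m inch '[{"dx":0,"dy":0,"dz":-0.002,"wx":0,"wy":0,"wz":0,"gripper":0},{"dx":0,"dy":0,"dz":-0.004,"wx":0,"wy":0,"wz":0,"gripper":0},{"dx":0,"dy":0,"dz":-0.006,"wx":0,"wy":0,"wz":0,"gripper":0},{"dx":0,"dy":0,"dz":-0.008,"wx":0,"wy":0,"wz":0,"gripper":0},{"dx":0,"dy":0,"dz":-0.009,"wx":0,"wy":0,"wz":0,"gripper":0}]'
for i in 1 2; do python3 -m inch '[{"dx":0,"dy":0,"dz":-0.0005,"wx":0,"wy":0,"wz":0,"gripper":0},{"dx":0,"dy":0,"dz":-0.0008,"wx":0,"wy":0,"wz":0,"gripper":0},{"dx":0,"dy":0,"dz":-0.001,"wx":0,"wy":0,"wz":0,"gripper":0},{"dx":0,"dy":0,"dz":-0.001,"wx":0,"wy":0,"wz":0,"gripper":0},{"dx":0,"dy":0,"dz":-0.001,"wx":0,"wy":0,"wz":0,"gripper":0}]';done
```

```text
clock: 8.22
eef_pos: [610.3, -17.3, 190.0]
eef_rot: [-3.141, 0.0, 0.022]
wrist_force: [-0.5, 0.3, -2.6]
finger_gap: 11.7
finger_force: 40.0
clock: 8.63
eef_pos: [610.5, -17.3, 189.5]
eef_rot: [-3.142, -0.0, 0.022]
wrist_force: [0.3, -0.1, -4.4]
finger_gap: 11.4
finger_force: 40.0
clock: 9.05
eef_pos: [610.5, -17.3, 188.4]
eef_rot: [-3.142, -0.0, 0.022]
wrist_force: [0.1, 0.2, -4.2]
finger_gap: 11.4
finger_force: 40.0
```

```bash
python3 -m inch '[{"dx":0,"dy":0,"dz":-0.0005,"wx":0,"wy":0,"wz":0,"gripper":0},{"dx":0,"dy":0,"dz":-0.0005,"wx":0,"wy":0,"wz":0,"gripper":0},{"dx":0,"dy":0,"dz":-0.0005,"wx":0,"wy":0,"wz":0,"gripper":0},{"dx":0,"dy":0,"dz":-0.0005,"wx":0,"wy":0,"wz":0,"gripper":0},{"dx":0,"dy":0,"dz":-0.0005,"wx":0,"wy":0,"wz":0,"gripper":0}]'
```

```text
clock: 9.47
eef_pos: [610.4, -17.3, 187.9]
eef_rot: [-3.142, 0.0, 0.022]
wrist_force: [0.0, 0.5, -4.3]
finger_gap: 11.9
finger_force: 40.0
```

```bash
python3 -c "
from h import *
for _ in range(1):
  s=manip.read_state();print(s['eef_pos'],s['wrist_force'],s['moment'])"
```

```text
[610.43 -17.29 187.94] [ 0.03  0.47 -4.26] [ 0.01  0.15 -0.02]
```

```bash
for i in 1 2; do python3 -m inch '[{"dx":0,"dy":0,"dz":-0.0004,"wx":0,"wy":0,"wz":0,"gripper":0},{"dx":0,"dy":0,"dz":-0.0004,"wx":0,"wy":0,"wz":0,"gripper":0},{"dx":0,"dy":0,"dz":-0.0004,"wx":0,"wy":0,"wz":0,"gripper":0},{"dx":0,"dy":0,"dz":-0.0004,"wx":0,"wy":0,"wz":0,"gripper":0},{"dx":0,"dy":0,"dz":-0.0004,"wx":0,"wy":0,"wz":0,"gripper":0}]'; done
```

```text
clock: 9.88
eef_pos: [610.4, -17.3, 187.6]
eef_rot: [-3.142, -0.0, 0.022]
wrist_force: [0.2, -0.5, -3.7]
finger_gap: 11.9
finger_force: 40.0
clock: 10.3
eef_pos: [610.5, -17.3, 187.2]
eef_rot: [3.142, -0.0, 0.022]
wrist_force: [-1.0, -0.2, -2.1]
finger_gap: 11.8
finger_force: 40.0
```

```bash
python3 -m inch '[{"dx":0,"dy":0,"dz":-0.0003,"wx":0,"wy":0,"wz":0,"gripper":0},{"dx":0,"dy":0,"dz":-0.0003,"wx":0,"wy":0,"wz":0,"gripper":0},{"dx":0,"dy":0,"dz":-0.0003,"wx":0,"wy":0,"wz":0,"gripper":0},{"dx":0,"dy":0,"dz":-0.0003,"wx":0,"wy":0,"wz":0,"gripper":0},{"dx":0,"dy":0,"dz":-0.0003,"wx":0,"wy":0,"wz":0,"gripper":0}]'
```

```text
clock: 10.72
eef_pos: [610.5, -17.3, 187.1]
eef_rot: [3.142, -0.0, 0.022]
wrist_force: [-2.2, -0.1, 2.2]
finger_gap: 12.3
finger_force: 40.0
```

```bash
for i in 1 2; do python3 -m inch '[{"dx":0,"dy":0,"dz":0,"wx":0,"wy":0,"wz":0,"gripper":0.5},{"dx":0,"dy":0,"dz":0,"wx":0,"wy":0,"wz":0,"gripper":0.5},{"dx":0,"dy":0,"dz":0,"wx":0,"wy":0,"wz":0,"gripper":0.5},{"dx":0,"dy":0,"dz":0,"wx":0,"wy":0,"wz":0,"gripper":0.5},{"dx":0,"dy":0,"dz":0,"wx":0,"wy":0,"wz":0,"gripper":0.5}]'; done
python3 -m inch '[{"dx":0,"dy":0,"dz":0.01,"wx":0,"wy":0,"wz":0,"gripper":0.5},{"dx":0,"dy":0,"dz":0.03,"wx":0,"wy":0,"wz":0,"gripper":0.5},{"dx":0,"dy":0,"dz":0.06,"wx":0,"wy":0,"wz":0,"gripper":0.5},{"dx":0,"dy":0,"dz":0.075,"wx":0,"wy":0,"wz":0,"gripper":0.5},{"dx":0,"dy":0,"dz":0.075,"wx":0,"wy":0,"wz":0,"gripper":0.5}]'
python3 -m inch '[{"dx":0,"dy":0,"dz":0,"wx":0,"wy":0,"wz":0,"gripper":0},{"dx":0,"dy":0,"dz":0,"wx":0,"wy":0,"wz":0,"gripper":0},{"dx":0,"dy":0,"dz":0,"wx":0,"wy":0,"wz":0,"gripper":0},{"dx":0,"dy":0,"dz":0,"wx":0,"wy":0,"wz":0,"gripper":0},{"dx":0,"dy":0,"dz":0,"wx":0,"wy":0,"wz":0,"gripper":0}]' 20
python3 - <<'E'
from h import *
s=manip.read_state();print(s["eef_pos"],s["eef_rot"]);im=manip.camera("wrist");t=manip.camera("scene")
np.savez("w5.npz",p=s["eef_pos"],r=s["eef_rot"])
cv2.imwrite("pics/w5f.png",im);cv2.imwrite("pics/s5f.png",t)
a=cv2.resize(im[100:300,220:420],(560,560),interpolation=cv2.INTER_CUBIC);b=cv2.resize(t[200:360,245:325],(240,480),interpolation=cv2.INTER_CUBIC)
b=cv2.copyMakeBorder(b,0,80,0,0,0);cv2.imwrite("pics/w5.png",np.hstack([a,b]))
E
```

```text
clock: 11.13
eef_pos: [610.4, -17.3, 186.8]
eef_rot: [-3.142, -0.0, 0.022]
wrist_force: [-0.1, -0.5, -0.2]
finger_gap: 41.5
finger_force: 0.0
clock: 11.55
eef_pos: [610.4, -17.3, 186.9]
eef_rot: [3.142, 0.0, 0.022]
wrist_force: [-0.2, -0.5, -0.1]
finger_gap: 46.8
finger_force: 0.0
clock: 11.97
eef_pos: [611.4, -17.4, 266.7]
eef_rot: [3.141, -0.007, 0.022]
wrist_force: [0.6, -0.2, 0.9]
finger_gap: 47.1
finger_force: 0.0
clock: 12.38
eef_pos: [610.3, -17.3, 261.1]
eef_rot: [-3.141, 0.001, 0.022]
wrist_force: [-0.5, -0.3, -0.1]
finger_gap: 17.1
finger_force: 0.0
[610.28 -17.29 261.14] [-3.14  0.    0.02]
```

View pics/w5.png

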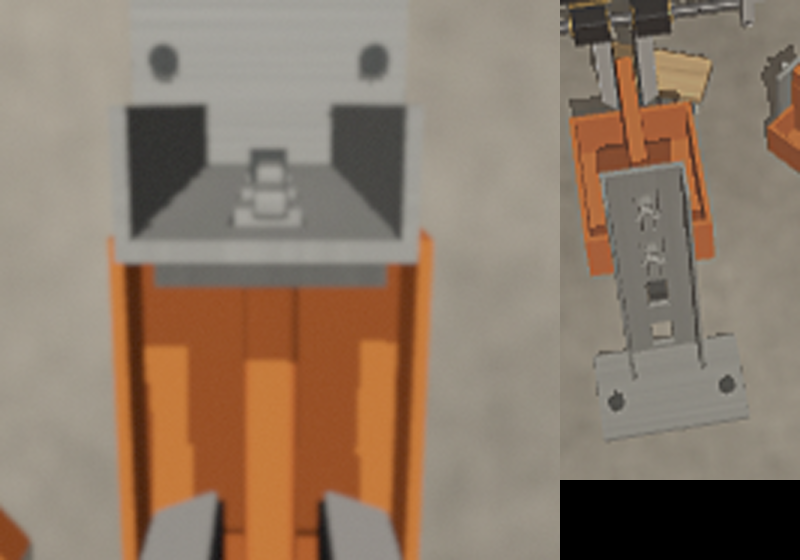

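The caddy hangs on the raised catch with both claws hooked. Next, the closed fingers go above the press point.

```bash
python3 -m inch '[{"dx":0.006,"dy":0,"dz":0,"wx":0,"wy":0,"wz":0,"gripper":0},{"dx":0.012,"dy":0.001,"dz":0,"wx":0,"wy":0,"wz":0,"gripper":0},{"dx":0.018,"dy":0.001,"dz":0,"wx":0,"wy":0,"wz":0,"gripper":0},{"dx":0.024,"dy":0.001,"dz":0,"wx":0,"wy":0,"wz":0,"gripper":0},{"dx":0.024,"dy":0.001,"dz":0,"wx":0,"wy":0,"wz":0,"gripper":0}]'
python3 -m inch '[{"dx":0,"dy":0,"dz":-0.01,"wx":0,"wy":0,"wz":0,"gripper":0},{"dx":0,"dy":0,"dz":-0.02,"wx":0,"wy":0,"wz":0,"gripper":0},{"dx":0,"dy":0,"dz":-0.03,"wx":0,"wy":0,"wz":0,"gripper":0},{"dx":0,"dy":0,"dz":-0.036,"wx":0,"wy":0,"wz":0,"gripper":0},{"dx":0,"dy":0,"dz":-0.036,"wx":0,"wy":0,"wz":0,"gripper":0}]'
for i in 1 2; do python3 -m inch '[{"dx":0,"dy":0,"dz":-0.001,"wx":0,"wy":0,"wz":0,"gripper":0},{"dx":0,"dy":0,"dz":-0.002,"wx":0,"wy":0,"wz":0,"gripper":0},{"dx":0,"dy":0,"dz":-0.003,"wx":0,"wy":0,"wz":0,"gripper":0},{"dx":0,"dy":0,"dz":-0.003,"wx":0,"wy":0,"wz":0,"gripper":0},{"dx":0,"dy":0,"dz":-0.003,"wx":0,"wy":0,"wz":0,"gripper":0}]'; done
```

```text
clock: 12.9
eef_pos: [635.4, -16.3, 261.3]
eef_rot: [-3.142, 0.0, 0.022]
wrist_force: [0.8, -1.1, -0.6]
finger_gap: 0.7
finger_force: 0.0
clock: 13.32
eef_pos: [633.7, -16.3, 223.7]
eef_rot: [-3.141, 0.003, 0.022]
wrist_force: [0.8, -0.5, 0.3]
finger_gap: 0.3
finger_force: 0.0
clock: 13.73
eef_pos: [634.5, -16.3, 223.1]
eef_rot: [3.142, -0.0, 0.022]
wrist_force: [0.3, 0.7, 0.3]
finger_gap: 0.5
finger_force: 0.0
clock: 14.15
eef_pos: [634.4, -16.3, 219.7]
eef_rot: [-3.142, 0.0, 0.022]
wrist_force: [0.1, 0.4, 0.5]
finger_gap: 0.4
finger_force: 0.0
```

```bash
for i in 1 2 3; do python3 -m inch '[{"dx":0,"dy":0,"dz":-0.0007,"wx":0,"wy":0,"wz":0,"gripper":0},{"dx":0,"dy":0,"dz":-0.0014,"wx":0,"wy":0,"wz":0,"gripper":0},{"dx":0,"dy":0,"dz":-0.002,"wx":0,"wy":0,"wz":0,"gripper":0},{"dx":0,"dy":0,"dz":-0.002,"wx":0,"wy":0,"wz":0,"gripper":0},{"dx":0,"dy":0,"dz":-0.002,"wx":0,"wy":0,"wz":0,"gripper":0}]'; done
```

```text
clock: 14.57
eef_pos: [634.6, -16.4, 218.8]
eef_rot: [3.141, -0.001, 0.022]
wrist_force: [-1.6, -0.2, 6.0]
finger_gap: 0.5
finger_force: 3.1
clock: 14.98
eef_pos: [634.7, -16.4, 217.0]
eef_rot: [3.141, -0.002, 0.022]
wrist_force: [-2.3, -0.7, 7.2]
finger_gap: 0.4
finger_force: 3.5
clock: 15.4
eef_pos: [634.7, -16.4, 215.0]
eef_rot: [3.141, -0.002, 0.022]
wrist_force: [-1.1, -0.5, 7.2]
finger_gap: 0.4
finger_force: 3.6
```

```bash
for i in 1 2; do python3 -m inch '[{"dx":0,"dy":0,"dz":-0.0007,"wx":0,"wy":0,"wz":0,"gripper":0},{"dx":0,"dy":0,"dz":-0.0014,"wx":0,"wy":0,"wz":0,"gripper":0},{"dx":0,"dy":0,"dz":-0.002,"wx":0,"wy":0,"wz":0,"gripper":0},{"dx":0,"dy":0,"dz":-0.002,"wx":0,"wy":0,"wz":0,"gripper":0},{"dx":0,"dy":0,"dz":-0.002,"wx":0,"wy":0,"wz":0,"gripper":0}]'; done
python3 -m inch '[{"dx":0,"dy":0,"dz":-0.0003,"wx":0,"wy":0,"wz":0,"gripper":0},{"dx":0,"dy":0,"dz":-0.0006,"wx":0,"wy":0,"wz":0,"gripper":0},{"dx":0,"dy":0,"dz":-0.001,"wx":0,"wy":0,"wz":0,"gripper":0},{"dx":0,"dy":0,"dz":-0.001,"wx":0,"wy":0,"wz":0,"gripper":0},{"dx":0,"dy":0,"dz":-0.001,"wx":0,"wy":0,"wz":0,"gripper":0}]'
```

```text
clock: 15.82
eef_pos: [634.8, -16.4, 213.0]
eef_rot: [3.141, -0.002, 0.022]
wrist_force: [-1.0, -0.1, 7.0]
finger_gap: 0.4
finger_force: 3.7
clock: 16.23
eef_pos: [634.8, -16.4, 211.1]
eef_rot: [3.141, -0.002, 0.022]
wrist_force: [-1.3, -0.5, 7.7]
finger_gap: 0.9
finger_force: 3.8
clock: 16.65
eef_pos: [634.8, -16.4, 210.2]
eef_rot: [3.141, -0.002, 0.022]
wrist_force: [-1.5, 0.6, 7.3]
finger_gap: 0.3
finger_force: 4.1
```

```bash
for i in 1 2; do python3 -m inch '[{"dx":0,"dy":0,"dz":-0.0003,"wx":0,"wy":0,"wz":0,"gripper":0},{"dx":0,"dy":0,"dz":-0.0006,"wx":0,"wy":0,"wz":0,"gripper":0},{"dx":0,"dy":0,"dz":-0.001,"wx":0,"wy":0,"wz":0,"gripper":0},{"dx":0,"dy":0,"dz":-0.001,"wx":0,"wy":0,"wz":0,"gripper":0},{"dx":0,"dy":0,"dz":-0.001,"wx":0,"wy":0,"wz":0,"gripper":0}]';done
```

```text
clock: 17.07
eef_pos: [634.9, -16.4, 209.6]
eef_rot: [3.141, -0.003, 0.022]
wrist_force: [-2.8, 1.0, 11.2]
finger_gap: 0.2
finger_force: 5.3
clock: 17.48
eef_pos: [634.9, -16.4, 209.4]
eef_rot: [3.141, -0.003, 0.022]
wrist_force: [-4.0, -0.2, 17.3]
finger_gap: 0.2
finger_force: 8.3
```

```bash
python3 -m inch '[{"dx":0,"dy":0,"dz":-0.0005,"wx":0,"wy":0,"wz":0,"gripper":0},{"dx":0,"dy":0,"dz":-0.001,"wx":0,"wy":0,"wz":0,"gripper":0},{"dx":0,"dy":0,"dz":-0.0015,"wx":0,"wy":0,"wz":0,"gripper":0},{"dx":0,"dy":0,"dz":-0.002,"wx":0,"wy":0,"wz":0,"gripper":0},{"dx":0,"dy":0,"dz":-0.002,"wx":0,"wy":0,"wz":0,"gripper":0}]'
python3 -m inch '[{"dx":0,"dy":0,"dz":0.003,"wx":0,"wy":0,"wz":0,"gripper":0},{"dx":0,"dy":0,"dz":0.01,"wx":0,"wy":0,"wz":0,"gripper":0},{"dx":0,"dy":0,"dz":0.03,"wx":0,"wy":0,"wz":0,"gripper":0},{"dx":0,"dy":0,"dz":0.06,"wx":0,"wy":0,"wz":0,"gripper":0},{"dx":-0.02,"dy":0,"dz":0.08,"wx":0,"wy":0,"wz":0,"gripper":0}]'
python3 -m inch '[{"dx":-0.02,"dy":0,"dz":0.02,"wx":0,"wy":0,"wz":0,"gripper":0},{"dx":-0.04,"dy":0,"dz":0.02,"wx":0,"wy":0,"wz":0,"gripper":0},{"dx":-0.04,"dy":0,"dz":0.02,"wx":0,"wy":0,"wz":0,"gripper":0},{"dx":-0.04,"dy":0,"dz":0.02,"wx":0,"wy":0,"wz":0,"gripper":0},{"dx":-0.04,"dy":0,"dz":0.02,"wx":0,"wy":0,"wz":0,"gripper":0}]'
python3 - <<'E'
from h import *
im=manip.camera("wrist");t=manip.camera("scene");cv2.imwrite("pics/s6f.png",t)
a=cv2.resize(im[60:340,180:460],(560,560),interpolation=cv2.INTER_CUBIC);b=cv2.resize(t[200:360,245:325],(240,480),interpolation=cv2.INTER_CUBIC)
b=cv2.copyMakeBorder(b,0,80,0,0,0);cv2.imwrite("pics/w6.png",np.hstack([a,b]))
E
```

```text
clock: 17.9
eef_pos: [635.1, -16.4, 209.2]
eef_rot: [3.141, -0.005, 0.022]
wrist_force: [-10.1, 1.0, 29.2]
finger_gap: 0.5
finger_force: 14.2
clock: 18.32
eef_pos: [615.6, -16.4, 286.2]
eef_rot: [3.142, -0.001, 0.022]
wrist_force: [0.3, -0.2, -0.0]
finger_gap: 0.2
finger_force: 0.0
clock: 18.73
eef_pos: [574.8, -16.3, 304.5]
eef_rot: [-3.142, 0.001, 0.022]
wrist_force: [0.4, -0.9, 0.3]
finger_gap: 0.5
finger_force: 0.0
```

View pics/w6.png

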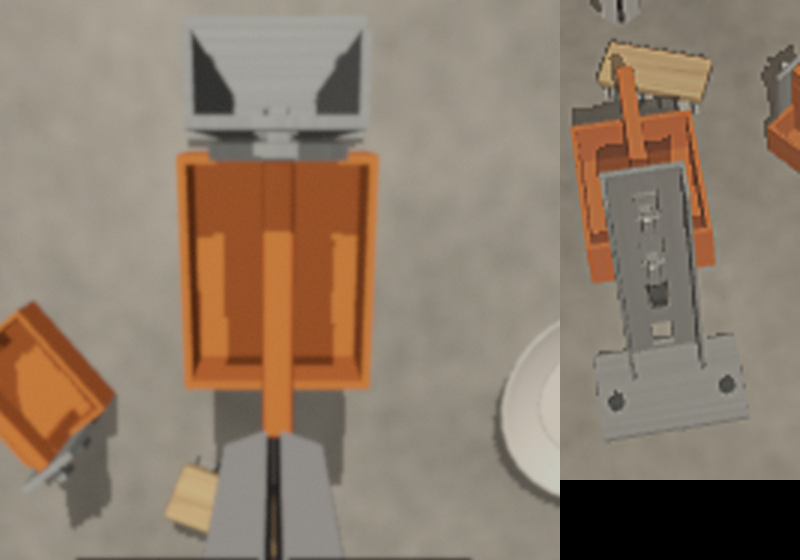

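The caddy hangs level and low, the claws sit at the bottoms of their slots, and the gripper is clear. One numeric check of height and tilt before handing in.

Run:
```python
from h import *
s=manip.read_state();po=(s["eef_pos"],s["eef_rot"])
im=cv2.imread("pics/w6.png");g=cv2.cvtColor(im,cv2.COLOR_BGR2GRAY)
print(g[108:176:2,235].tolist(),g[108:176:2,320].tolist())
c=lambda u,v,z:cast("wrist",(180+u/2-.25,60+v/2-.25),z,po)
print("upright",c(275,131,250)); 
for v in(141,143,160):print("plate",v,c(275,v,210))
print("bar front end top, x expected 546 at z210:",c(278,433,210),"rim front",c(278,387,145))
L=c(185,387,145);R=c(370,387,145);print("tray w",np.linalg.norm(L-R))
# scene view: tray rim/base drop
i=manip.camera_info("scene");K=np.array(i["camera_matrix"]);P=lambda X:(lambda q:q[:2]/q[2])(K@(np.array(i["R"])@X+np.array(i["t"])))
for h in(9,0):print("bar front top pred px at +",h,P(np.array([546,-18,210+h])),"tray rear-left bottom rim",P(np.array([654,30,145+h])))
```

```text
[137, 140, 141, 145, 152, 156, 156, 156, 156, 149, 132, 94, 61, 50, 52, 58, 68, 80, 94, 101, 104, 102, 105, 102, 102, 102, 103, 101, 99, 97, 98, 98, 97, 97] [68, 71, 83, 112, 142, 156, 158, 158, 157, 152, 133, 96, 62, 49, 52, 59, 68, 79, 94, 102, 104, 104, 104, 105, 105, 103, 103, 101, 99, 99, 98, 97, 96, 97]
upright [659.91 -14.72 250.  ]
plate 141 [657.6  -14.86 210.  ]
plate 143 [656.92 -14.88 210.  ]
plate 160 [651.1  -15.01 210.  ]
bar front end top, x expected 546 at z210: [546.94 -18.55 210.  ] rim front [545.22 -18.98 145.  ]
tray w 88.96231622095429
bar front top pred px at + 9 [264.73 218.55] tray rear-left bottom rim [294.99 274.86]
bar front top pred px at + 0 [265.07 221.11] tray rear-left bottom rim [295.14 277.08]
```

```bash
python3 -c "
from cell import manip
print(manip.sign_off())"
```

```text
the job is handed in; nothing more can be done
None
```

The caddy was hung on the raised catch and released, then pressed about 9.5 mm down to a hard stop at 29 N. I handed it in at about 19 s with the gripper clear. The saucer, reducer, nail brush and can were never touched, and the plate's top leans out by up to 3 mm, which is the claws' own play.

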